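# Weight a candle dipping frame and lift it off its stand

### The arm

A 7-joint arm with a two-finger parallel gripper is mounted at the origin on the work surface. World frame = base frame: x ahead of the robot, y to its left, z up, the work surface at z = 0. Lengths are in m, angles in rad, forces in N, time in s.
With the tool pointing down it reaches from about 0.4 to 0.85 m from the base axis. Payload 10.4 kg.
Tool frame: the origin (TCP) lies at the very end of the fingers, on their centre line; the grasp point (between the pads) lies 19 mm behind it (manip.tcp_to_grasp is the distance from the TCP to the grasp point, in m); x points along the fingers, y is the direction in which the jaws open and shut, and the axes are right-handed (so a half turn about x gives the same grasp; the last joint's range is limited). The gripper opens to 85 mm and grips with 20 to 120 N. Pads are 22 mm wide; open, the fingers measure 114 mm over their backs; the gripper's body (76 mm by 85 mm) begins 54 mm behind the grasp point. The pads swing forward as they close: fully open they stand 13 mm farther back than shut.
Start: joints at [1.211, 0.332, -0.065, 1.46, 0.022, 1.35, -0.088], TCP at [0.207, -0.59, 0.231] pointing down, gripper open.
Joint ranges: [-2.6, 2.6], [-0.5, 2.12], [-1.47, 1.34], [0.16, 2.42], [-1.27, 4.41], [0.06, 2.06], [-2.6, 2.6]. Speed limits (rad/s): [2.22, 2.22, 2.79, 2.79, 3.14, 3.14, 3.14].

### API

Orientations are given as a unit quaternion [x, y, z, w].
In Python, from workcell import manip, cams, hand_in gives the robot as it stands.
- The arm moves only by the shell command python3 -m handwheel 'ROWS' [FORCE]. ROWS is text: rows parted by semicolons, each of 7 numbers parted by spaces: the shift along the tool's x, y, z in mm, then the turn, a rotation vector about the tool's x, y, z in rad, then the finger opening in mm, from 0 to 85.4. A call has 1 to 8 rows; each row shifts and turns the commanded pose from where the row before left it, along the tool's axes as they then stand; what a row does not reach is not made up. A row lasts 1/10 s, in which the tool goes at most 50 mm and 8.59 degrees, less where a joint would pass 70% of its speed; a pose out of reach is approached as far as the arm can. A call with a gripper value outside its range is refused whole. The fingers move at their own pace and stop on an object; FORCE is the grip in N (left out, the last holds). Time passes only in rows, so rows that do not move let the fingers close. It gives the time, the measured TCP pose, the force and the opening at its end, in the units of the state.
- manip.get_obs(): the state, without advancing time (a new reading comes with each control period).
- cams.camera(name): name is "scene" or "side" or "wrist"; returns a dict with "color" (384x512x3 uint8, blue, green, red), "depth" (384x512 float32, m along the optical axis (not along the pixel's ray), 0 where there is no reading), "camera_matrix" (3x3 intrinsics, pixels), "origin" and "attitude" of the camera in the world; the wrist camera has in their place "T_tool_cam" (4x4, takes a point from camera to tool coordinates, whose origin is the TCP and whose axes are the tool frame's). Camera axes: x right, y down, z forward; pixel columns grow to the right and rows downward; lengths in m; the calibration is good to about 2 mm. A picture is of the moment at which its call begins: read the wrist's pose just before it.
- hand_in(): hands the job in, once; it reports no verdict.
Trained networks look in the newest picture that a camera, given by its name, has taken for a name from the list of things; names that differ only in an ending like _2 or _b are one class to them, and where a whole thing is asked for, a point or a joint stands for the part that bears it (a point fixed in the world has none). Each returns a list of dicts, best first, with "conf" (0 to 1); they miss things now and then, are a little off and sometimes report something else, mostly with a low value. They report only what shows in the picture. A call takes as long as a camera call. They do not tell look-alikes from the thing itself.
- cams.recognise(camera, thing): "box" ([left, top, width, height] in pixels, round what is visible of it).
- cams.outline_of(camera, thing): "region" (384x512 bool, what is visible of it) and "box" ([left, top, width, height] in pixels, round what is visible of it).
The state is a dict: "clock": time; "joint_pos": joint angles; "joint_velocities": joint speeds; "tau": joint torques, N m; "position": TCP position; "ee_rot": TCP orientation; "ft_force": force on the tool from outside, world axes, zero at the start; "torque": the same for the moment, N m; "grip_width": opening from 0.0 (shut) to 1.0 (fully open).
Only numpy, scipy, OpenCV 4.12 (cv2) and the standard library are available. Lean on these libraries where they do the work, as an engineer would, in place of code of your own. Each camera call takes 0.05 s, during which the arm holds its last target.

### The job

Thread the two steel collars down the post of the candle dipping frame, the large one first and fully home on the disc, then the small one fully home on top of it. Then grip the frame and lift it until the hanging candles are completely above the wooden stand, and finish while still holding it there in the air, level and steady, with both collars in place. Leave the pillar candle, the metal mould and the dish alone.

Things in the scene. Friction and masses are not known exactly. Their poses are not given: they have to be found in the camera images.
- stand: Square wooden stand fixed to the bench: 150 x 150 mm outside, 80 mm high, four rails round a 100 x 100 mm open middle, four legs at the corners. Origin at the centre of its foot on the bench, z up, x and y along its sides.
- stand_top (a point): Centre of the stand's opening at the height of its top face, 80 mm above the bench; same axes as the stand.
- frame: Dipping frame, loose, 0.26 to 0.4 kg: aluminium disc 130 mm wide, 5 mm thick, lying on the stand; a steel post, 16 mm diameter, rises 68 mm from its centre, the last 6 mm tapering to 8 mm; four rigid wax candles, 18 mm thick, 36 mm off the axis, hang to 60 mm below the disc. Origin: centre of the disc's underside, z up the post. With both collars home the top 32 mm of post stay free to grip.
- seat (a point): Centre of the disc's top face, at the foot of the post (5 mm above the frame's origin); the large collar's underside belongs here, the small collar's underside 18 mm higher.
- post_top (a point): Top end of the post, on its axis, 68 mm above the seat.
- candle_tips (a point): Point on the frame's axis level with the lower ends of its candles, 60 mm below the frame's origin.
- collar_large: Large plain steel ballast collar: 54 mm outside diameter, 22 mm through hole, 18 mm high, 0.28 kg, lying flat on the bench to one side of the stand. Origin at the centre of its underside, z along the hole.
- collar_small: Small plain steel ballast collar: 40 mm outside diameter, 22 mm through hole, 18 mm high, 0.13 kg, lying flat on the bench to the other side of the stand. Origin at the centre of its underside, z along the hole. Which side holds which collar varies.
- pillar: Bystander: loose wax pillar candle, 56 mm diameter, 92 mm tall, standing on the bench. Origin at the centre of its foot.
- mould: Bystander: loose dark metal candle mould, an open cup 60 mm in diameter at the rim, 75 mm tall. Origin at the centre of its foot.
- dish: Bystander: loose shallow steel dish, 70 mm in diameter, 22 mm tall, beyond the stand. Origin at the centre of its foot.
Mind the look-alikes: they are no part of the job. What is shaped like the collar_small but pink or red is not meant.

How it is judged:
On the way, in this order (a step that is already met when the one before it is completed fails the run):
1. the large collar is fully home on the disc and let go (z of collar_large in the frame of seat between -0.003 and 0.003 m and horizontal distance between collar_large and seat below 0.007 m and angle between the z axis of collar_large and the z axis of frame, either way round below 0.07 rad and contact force between collar_large and the fingers below 0.5 N), for 0.2 s.
2. the small collar is fully home on top of the large one and let go (z of collar_large in the frame of seat between -0.003 and 0.003 m and horizontal distance between each of collar_large, collar_small and seat below 0.007 m and angle between the z axis of each of collar_large, collar_small and the z axis of frame, either way round below 0.07 rad and z of collar_small in the frame of seat between 0.015 and 0.021 m and contact force between collar_small and the fingers below 0.5 N), for 0.2 s.
3. the frame, with both collars, is lifted by the fingers until its candles are above the stand (z of collar_large in the frame of seat between -0.003 and 0.003 m and horizontal distance between each of collar_large, collar_small and seat below 0.007 m and angle between the z axis of each of collar_large, collar_small and the z axis of frame, either way round below 0.07 rad and z of collar_small in the frame of seat between 0.015 and 0.021 m and z of candle_tips in the frame of stand_top above 0.003 m and contact force between frame and the fingers above 2 N and contact force between frame and stand below 0.2 N), for 0.2 s.
At the end, for the whole second after the job is handed in: Fingers hold the frame (over 2 N), candle tips 3 mm or more above the stand top and off the stand, post within 0.09 rad of vertical, under 0.02 m/s and 0.15 rad/s; large collar on the disc, small on it, each within 3 mm in height, 7 mm of the axis, 0.07 rad of flat (all of step 3 and angle between frame's own z axis and vertical below 0.09 rad and linear speed of frame below 0.02 m/s and angular speed of frame below 0.15 rad/s); the arm keeps its last pose, push and grip.
It fails at once if the pillar is pushed more than 30 mm or tipped (distance of pillar from where it was at the start of the episode above 0.03 m or angle between pillar's own z axis and vertical above 0.4 rad).
It fails at once if the mould is pushed more than 30 mm or tipped (distance of mould from where it was at the start of the episode above 0.03 m or angle between mould's own z axis and vertical above 0.4 rad).
It fails at once if the dish is pushed more than 30 mm or tipped (distance of dish from where it was at the start of the episode above 0.03 m or angle between dish's own z axis and vertical above 0.4 rad).
It also fails if it takes over 72 s, if anything falls off the work surface, if the arm or the gripper's body presses on something with over 40 N, if the wrist force passes 120 N, or if a joint passes its speed limit or range.

## Working session

There is one attempt and no reset: what is moved stays moved. The work goes in short steps, Python scripts to look and compute and a shell command to move; the robot and the scene stay as the last step left them, time stands still between calls to the robot, and variables do not carry over. Pictures are saved under pics/ and viewed, and the job is handed in when it is done.

```bash
ls -la; mkdir -p pics; cat > h.py <<'E'
import numpy as np, cv2
from scipy.spatial.transform import Rotation as R
from workcell import manip, cams
def cam(name):
    o=manip.get_obs(); c=cams.camera(name)
    if name=="wrist":
        T=np.eye(4);T[:3,:3]=R.from_quat(o["ee_rot"]).as_matrix();T[:3,3]=o["position"]
        M=T@np.array(c["T_tool_cam"])
    else:
        M=np.eye(4);a=np.array(c["attitude"]);M[:3,:3]=a if a.shape==(3,3) else R.from_quat(a).as_matrix();M[:3,3]=c["origin"]
    c["M"]=M;return c
def pts(c):
    d=c["depth"];K=np.array(c["camera_matrix"]);v,u=np.indices(d.shape)
    p=np.stack([(u-K[0,2])/K[0,0]*d,(v-K[1,2])/K[1,1]*d,d],-1)
    return p@c["M"][:3,:3].T+c["M"][:3,3]
E
python3 - <<'E'
from h import *
o=manip.get_obs();print(o)
for n in["scene","side","wrist"]:
    c=cam(n);cv2.imwrite(f"pics/{n}0.png",c["color"]);P=pts(c);np.savez(f"pics/{n}0.npz",P=P,col=c["color"],d=c["depth"])
    print(n,c["M"].round(3).tolist(),np.array(c["camera_matrix"]).tolist())
    for t in["stand","frame","collar_large","collar_small","pillar","mould","dish"]:
        for r in cams.outline_of(n,t)[:3]:
            m=r["region"]&(c["depth"]>0);q=P[m]
            print(t,round(r["conf"],2),np.array(r["box"]).round().tolist(),q.min(0).round(3) if len(q) else None,q.max(0).round(3) if len(q) else None, np.median(q,0).round(3))
E
```

```text
total 12
drwxr-xr-x  3 agent agent 4096 Dec  6 13:04 .
drwxr-xr-x 23 root  root  4096 Dec  6 13:04 ..
drwxr-xr-x  2 agent agent 4096 Dec  6 13:04 pics
{'clock': 0.0, 'joint_pos': array([ 1.21142588,  0.33283334, -0.06472864,  1.46095156,  0.02160021,
        1.3499109 , -0.08848359]), 'joint_velocities': array([ 8.72914386e-04,  7.55328588e-06,  2.09225734e-03,  3.86436934e-04,
        7.33108732e-04, -7.62894875e-04, -1.34214073e-03]), 'tau': array([-4.72355605e-04, -6.25442362e+01,  4.88822884e-02, -3.91600370e+01,
        1.62223406e-02,  9.89093125e-03, -7.57779981e-05]), 'position': array([ 0.20640897, -0.5895258 ,  0.23053518]), 'ee_rot': array([-0.69699836, -0.1190137 ,  0.6972055 , -0.1180403 ]), 'ft_force': array([0.20339155, 0.04818454, 0.07281205]), 'torque': array([-0.01612551, -0.03829029, -0.00325174]), 'grip_width': 1.0010321090766499}
scene [[-0.463, 0.649, -0.604, 1.285], [0.886, 0.335, -0.32, 0.344], [-0.005, -0.683, -0.73, 0.933], [0.0, 0.0, 0.0, 1.0]] [[425.0813031583683, 0.0, 252.5958050924141], [0.0, 425.0813031583683, 190.67114971058075], [0.0, 0.0, 1.0]]
stand
[... 1994 characters left out ...]
  ] [ 0.541 -0.141  0.022] [ 0.522 -0.18   0.018]
pillar 0.79 [237.0, 136.0, 14.0, 37.0] [ 0.595  0.038 -0.   ] [0.758 0.528 0.154] [0.674 0.29  0.056]
mould 0.93 [331.0, 280.0, 37.0, 53.0] [ 0.66  -0.324 -0.001] [ 0.762 -0.207  0.078] [ 0.688 -0.299  0.053]
mould 0.5 [210.0, 168.0, 54.0, 47.0] [ 0.525 -0.025  0.079] [0.658 0.118 0.154] [0.587 0.033 0.087]
dish 0.56 [305.0, 223.0, 30.0, 24.0] [ 0.716 -0.119 -0.001] [ 0.793 -0.027  0.026] [ 0.753 -0.077  0.015]
wrist [[0.33, -0.909, -0.253, 0.27], [-0.944, -0.318, -0.089, -0.569], [0.001, 0.268, -0.963, 0.373], [0.0, 0.0, 0.0, 1.0]] [[301.29642308257667, 0.0, 254.08611617576665], [0.0, 301.29642308257667, 188.58182205969769], [0.0, 0.0, 1.0]]
```

```bash
python3 - <<'E'
import cv2,numpy as np
a=cv2.imread("pics/scene0.png");b=cv2.imread("pics/side0.png")
cv2.imwrite("pics/a.png",cv2.resize(a[130:310,120:400],None,fx=2.8,fy=2.8))
cv2.imwrite("pics/b.png",cv2.resize(b[120:384,150:400],None,fx=2.2,fy=2.2))
# crops
cr=np.hstack([cv2.resize(b[345:384,240:290],(266,208)),cv2.resize(b[308:347,228:278],(266,208)),cv2.resize(b[273:312,215:265],(266,208))])
cv2.imwrite("pics/c.png",cr)
d=np.load("pics/side0.npz");P=d["P"]
for (u,v) in[(264,368),(253,328),(237,292)]:print(d["col"][v-12:v+12:3,u])
E
```

```text
[[128 113 207]
 [119 105 191]
 [ 82  72 132]
 [ 69  67 115]
 [ 40  62  87]
 [ 39  60  84]
 [130 114 206]
 [125 110 203]]
[[123 134 139]
 [114 122 128]
 [ 77  84  86]
 [ 63  74  89]
 [ 48  66  91]
 [126 137 142]
 [ 85  93  95]
 [ 78  84  87]]
[[ 60  94 135]
 [ 33  34 178]
 [ 24  27 114]
 [ 19  21 111]
 [ 39  62  87]
 [ 36  39 182]
 [ 16  19 112]
 [ 22  18 110]]
```

View pics/a.png

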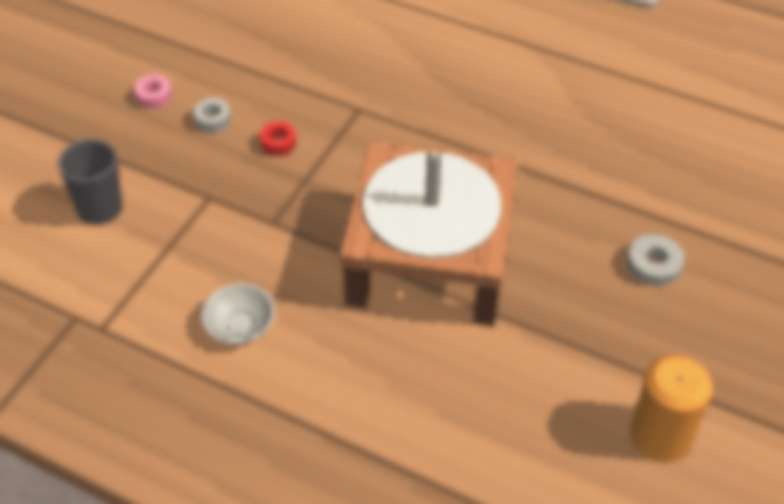

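View pics/b.png

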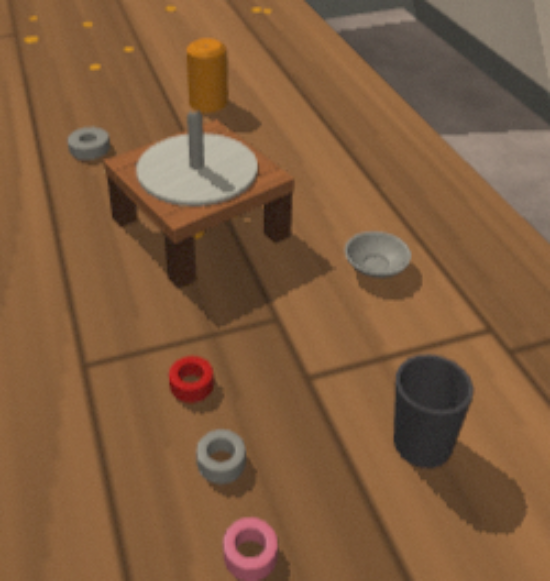

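View pics/c.png

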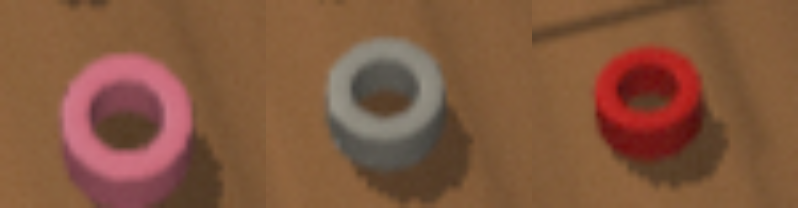

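Candidates for collar_small in the side image are pink (264,369), grey (253,328) and red (237,292). I choose grey: the close crop shows plain steel, and pink and red are excluded. For collar_large the only one is grey at (191,183). Next I'll do precise fits.

```bash
cat >> h.py <<'E'
from scipy.optimize import least_squares
def ccirc(p):
    f=lambda s:np.hypot(p[:,0]-s[0],p[:,1]-s[1])-s[2]
    s=least_squares(f,[*p.mean(0)[:2],.02],loss="soft_l1",f_scale=.001).x;return s
def collar(P,xy,r,zt,ro):
    # points on the top face near xy -> grid IoU style centre fit of annulus
    m=(np.hypot(P[...,0]-xy[0],P[...,1]-xy[1])<r)&(abs(P[...,2]-zt)<.004);q=P[m]
    best=None
    f=lambda s:np.maximum(0,np.hypot(q[:,0]-s[0],q[:,1]-s[1])-ro).sum()+np.maximum(0,.011-np.hypot(q[:,0]-s[0],q[:,1]-s[1])).sum()
    g=np.linspace(-.012,.012,49);c=q.mean(0)
    G=np.array([[f((c[0]+a,c[1]+b)) for b in g] for a in g]);w=np.argwhere(G<=G.min()+.0005*1)
    i=w.mean(0);return c[0]+np.interp(i[0],range(49),g),c[1]+np.interp(i[1],range(49),g),len(q),np.median(q[:,2])
def tofrom(dp):
    o=manip.get_obs();r=R.from_quat(o["ee_rot"]);return r.inv().apply(dp)*1000
E
python3 - <<'E'
from h import *
for n in["scene","side"]:
    P=np.load(f"pics/{n}0.npz")["P"]
    print(n,"L",np.round(collar(P,(.498,.244),.04,.0185,.027),4),"S",np.round(collar(P,(.525,-.258),.034,.0185,.020),4))
    m=(np.hypot(P[...,0]-.592,P[...,1]-.046)<.03)&(P[...,2]>.1);q=P[m]
    f=lambda s:np.hypot(q[:,0]-s[0],q[:,1]-s[1])-.008
    print("post",q.mean(0),least_squares(f,q.mean(0)[:2],loss="soft_l1",f_scale=.001).x,q[:,2].max())
    m=(np.hypot(P[...,0]-.592,P[...,1]-.046)<.09)&(abs(P[...,2]-.085)<.003);q=P[m]
    print("disc bbox",q.min(0),q.max(0),(q.min(0)+q.max(0))/2,np.median(q[:,2]))
o=manip.get_obs();print(R.from_quat(o["ee_rot"]).as_matrix().round(3).tolist())
E
```

```text
scene L [4.994e-01 2.448e-01 1.750e+02 1.710e-02] S [ 5.278e-01 -2.581e-01  6.100e+01  1.670e-02]
post [0.59613427 0.04345072 0.12761032] [0.59085863 0.04101413] 0.1515502843805262
disc bbox [ 0.51856804 -0.03019736  0.08200405] [0.66369895 0.11977328 0.08789735] [0.59113349 0.04478796 0.0849507 ] 0.08398985645546087
side L [4.976e-01 2.424e-01 1.580e+02 1.930e-02] S [ 5.255e-01 -2.604e-01  2.780e+02  1.880e-02]
post [0.58953991 0.03531233 0.12795661] [0.59106601 0.04125544] 0.1539072707519632
disc bbox [ 0.5096042  -0.03928953  0.08200092] [0.67442813 0.12436637 0.08799223] [0.59201616 0.04253842 0.08499658] 0.08627786216144948
[[0.0, 0.331, -0.944], [-0.0, -0.944, -0.331], [-1.0, 0.0, -0.0]]
```

```bash
python3 -m handwheel '0 0 0 -0.14 0 0 85;0 0 0 -0.14 0 0 85;0 0 0 -0.14 0 0 85;0 0 0 -0.14 0 0 85;0 0 0 -0.14 0 0 85;0 0 0 -0.14 0 0 85;0 0 0 -0.14 0 0 85;0 0 0 -0.14 0 0 85' 60
python3 -m handwheel '0 0 0 -0.115 0 0 85;0 40 -20 0 0 0 85;0 40 -40 0 0 0 85;0 40 -40 0 0 0 85;0 40 -40 0 0 0 85;0 40 -40 0 0 0 85;0 40 -40 0 0 0 85;0 40 -40 0 0 0 85'
python3 -c "
from h import *
o=manip.get_obs();print(R.from_quat(o['ee_rot']).as_matrix().round(3).tolist(),o['joint_pos'].round(2))"
```

```text
clock: 2.0
position: [0.2065, -0.5899, 0.2313]
ee_rot: [-0.526, -0.472, 0.526, -0.472]
ft_force: [0.2, 0.9, -0.5]
grip_width: 0.995
clock: 2.8
position: [0.4596, -0.356, 0.2316]
ee_rot: [0.5, 0.5, -0.5, 0.5]
ft_force: [0.0, -0.7, -0.5]
grip_width: 0.993
[[0.0, 1.0, 0.001], [-0.001, 0.001, -1.0], [-1.0, 0.0, 0.001]] [ 0.94  0.27 -0.43  1.56  0.11  1.34  0.5 ]
```

```bash
python3 -m handwheel '0 0 -40 0 0 0 85;0 5 -40 0 0 0 85;0 5 -40 0 0 0 85;0 5 -40 0 0 0 85;0 0 -40 0 0 0 85;0 0 -40 0 0 0 85;0 0 -40 0 0 0 85;0 0 -40 0 0 0 85'
python3 -m handwheel '0 0 -40 0 0 0 85;0 0 -40 0 0 0 85;0 0 -40 0 0 0 85;0 0 -40 0 0 0 85;0 0 -40 0 0 0 85;0 0 -20 0 0 0 85;0 0 0 0 0 0 85;0 0 0 0 0 0 85'
python3 - <<'E'
from h import *
c=cam("wrist");cv2.imwrite("pics/w1.png",c["color"]);P=pts(c)
print(np.round(collar(P,(.498,.243),.045,.0185,.027),4))
for r in cams.outline_of("wrist","collar_large"):print(r["conf"],r["box"],P[r["region"]].mean(0).round(4))
o=manip.get_obs();print(o["position"],o["joint_pos"].round(2))
E
```

```text
clock: 3.6
position: [0.473, -0.0359, 0.2316]
ee_rot: [0.5, 0.5, -0.5, 0.501]
ft_force: [0.8, 0.4, -0.1]
grip_width: 0.996
clock: 4.4
position: [0.4729, 0.1822, 0.2312]
ee_rot: [0.499, 0.5, -0.5, 0.5]
ft_force: [-0.2, -0.6, -0.2]
grip_width: 0.995
[4.975e-01 2.423e-01 1.461e+03 1.710e-02]
0.69 [256.0, 85.4, 45.9, 49.0] [0.4974 0.2428 0.0179]
0.36 [302.2, 249.4, 116.4, 90.2] [0.5602 0.0466 0.0854]
[0.47320265 0.18112421 0.23120667] [ 0.36  0.15 -0.88  1.73  0.12  1.31 -0.55]
```

View pics/w1.png

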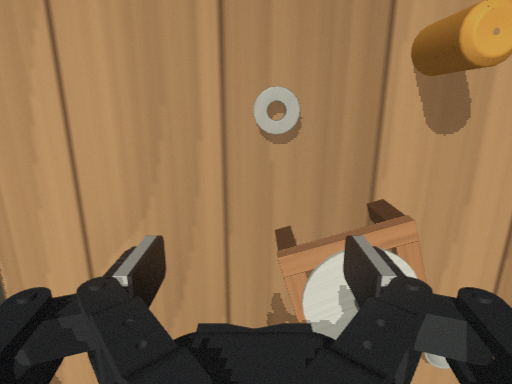

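```bash
python3 -m handwheel '0 25 -60 0 0 0 85;20 0 -2 0 0 0 72;40 0 0 0 0 0 72;40 0 0 0 0 0 72;0 0 0 0 0 0 72;0 0 0 0 0 0 72'
python3 - <<'E'
from h import *
c=cam("wrist");cv2.imwrite("pics/w2.png",c["color"]);P=pts(c)
print(np.round(collar(P,(.498,.243),.045,.0185,.027),4))
o=manip.get_obs();print(o["position"])
Q=R.from_quat(o["ee_rot"]).inv().apply((P-o["position"]).reshape(-1,3))
ok=(c["depth"].ravel()>0)
for s in(-1,1):
    m=ok&(Q[:,1]*s>.03)&(Q[:,1]*s<.06)&(abs(Q[:,2])<.013)&(Q[:,0]>-.05)&(Q[:,0]<.03);q=Q[m]
    if len(q):print(s,len(q),q.min(0).round(4),q.max(0).round(4))
E
```

```text
clock: 5.1
position: [0.4924, 0.2299, 0.1321]
ee_rot: [-0.5, -0.5, 0.5, -0.5]
ft_force: [0.5, -0.1, 1.0]
grip_width: 0.842
[4.975e-01 2.424e-01 2.405e+03 1.710e-02]
[0.49311239 0.23049978 0.13320153]
-1 2378 [-0.05   -0.0599 -0.0118] [-0.0061 -0.0367  0.0129]
1 2391 [-0.05    0.0339 -0.0116] [-0.0062  0.0568  0.0129]
```

View pics/w2.png

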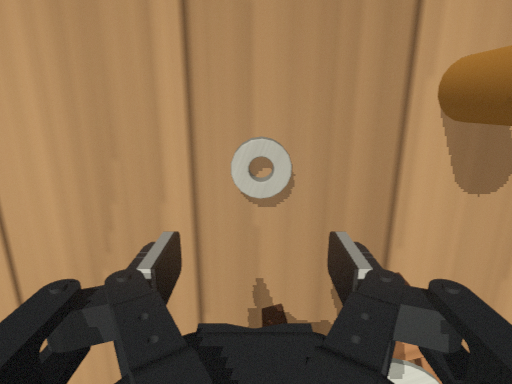

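```bash
python3 -m handwheel '30 5 -13 0 0 0 72;35 0 0 0 0 0 72;30 0 0 0 0 0 72;20 0 0 0 0 0 72;10 0 0 0 0 0 72;5 0 0 0 0 0 72;0 0 0 0 0 0 72;0 0 0 0 0 0 72'
```

```text
clock: 5.95
position: [0.498, 0.2441, 0.0027]
ee_rot: [0.5, 0.5, -0.499, 0.501]
ft_force: [0.4, 0.0, 0.5]
grip_width: 0.843
```

```bash
python3 -m handwheel '0 0 0 0 0 0 60;0 0 0 0 0 0 48;0 0 0 0 0 0 45;0 0 0 0 0 0 45;0 0 0 0 0 0 45;0 0 0 0 0 0 45' 80; python3 -m handwheel '-10 0 0 0 0 0 45;-30 0 0 0 0 0 45;-50 0 0 0 0 0 45;-50 0 0 0 0 0 45;-50 0 0 0 0 0 45;-25 0 0 0 0 0 45;0 0 0 0 0 0 45;0 0 0 0 0 0 45'
python3 - <<'E'
from h import *
c=cam("wrist");cv2.imwrite("pics/w3.png",c["color"]);P=pts(c)
o=manip.get_obs();p=o["position"];print(p,o["ft_force"])
Q=R.from_quat(o["ee_rot"]).inv().apply((P-p).reshape(-1,3)).reshape(P.shape)
m=(c["depth"]>0)&(abs(Q[...,1])<.035)&(abs(Q[...,2])<.04)&(abs(Q[...,0])<.03)
print(m.sum(),Q[m].min(0).round(4),Q[m].max(0).round(4))
E
```

```text
clock: 6.55
position: [0.4978, 0.2439, 0.0029]
ee_rot: [0.5, 0.5, -0.499, 0.501]
ft_force: [-3.4, -4.2, 14.0]
grip_width: 0.592
clock: 7.35
position: [0.4969, 0.2434, 0.2161]
ee_rot: [0.5, 0.5, -0.5, 0.5]
ft_force: [-0.0, 0.3, -4.0]
grip_width: 0.592
[0.4964932  0.24314209 0.21512486] [-0.58848274 -0.54955781 -3.14139631]
10333 [-0.03   -0.035  -0.0262] [0.0027 0.035  0.0274]
```

View pics/w3.png

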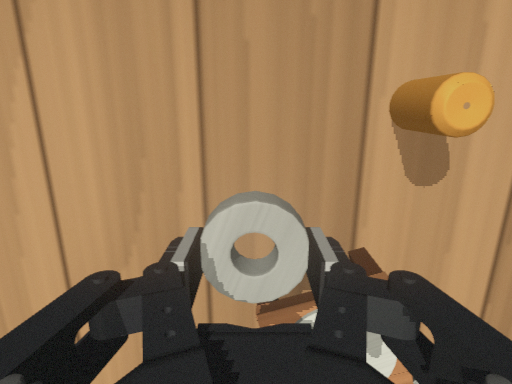

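```bash
cat >> h.py <<'E'
def inhand(ro,zt=-.015):
    c=cam("wrist");P=pts(c);o=manip.get_obs();p=o["position"]
    Q=R.from_quat(o["ee_rot"]).inv().apply((P-p).reshape(-1,3)).reshape(P.shape)
    m=(c["depth"]>0)&(np.hypot(Q[...,1],Q[...,2])<ro+.004)&(abs(Q[...,0]-zt)<.006)
    q=Q[m];A=np.c_[q[:,1:],np.ones(len(q))];k=np.linalg.lstsq(A,q[:,0],rcond=None)[0]
    for _ in range(5):
        e=abs(A@k-q[:,0])<.0015;k=np.linalg.lstsq(A[e],q[e,0],rcond=None)[0]
    q=q[e];S=np.c_[q[:,1],q[:,2],q[:,0]]
    print("plane tilt",k[:2],"top x",np.median(q[:,0]),"centre y,z",np.round(collar(S,(0,0),.05,np.median(S[:,2]),ro),4),"TCP",p)
def post():
    out=[]
    for n in["scene","side","wrist"]:
        c=cam(n);P=pts(c)
        m=(c["depth"]>0)&(np.hypot(P[...,0]-.591,P[...,1]-.041)<.02)&(P[...,2]>.1)&(P[...,2]<.15);q=P[m]
        if len(q)<20: print(n,len(q));continue
        f=lambda s:np.hypot(q[:,0]-s[0],q[:,1]-s[1])-.008
        print(n,len(q),least_squares(f,q.mean(0)[:2],loss="soft_l1",f_scale=.001).x.round(4))
E
python3 - <<'E'
from h import *
inhand(.027);post()
E
```

```text
plane tilt [ 0.000145   -0.00079733] top x -0.014425473062295132 centre y,z [-7.000e-04  6.000e-04  7.444e+03 -1.440e-02] TCP [0.49633317 0.24309225 0.21470909]
scene 83 [0.591 0.041]
side 128 [0.5909 0.0411]
wrist 0
```

```bash
python3 -m handwheel '0 20 40 0 0 0 45;0 20 40 0 0 0 45;0 20 40 0 0 0 45;0 20 40 0 0 0 45;0 15 30 0 0 0 45;0 0 11 0 0 0 45;20 0 0 0 0 0 45;0 0 0 0 0 0 45'
python3 - <<'E'
from h import *
inhand(.027);post();c=cam("wrist");cv2.imwrite("pics/w4.png",c["color"])
E
```

```text
clock: 8.4
position: [0.5907, 0.0426, 0.1935]
ee_rot: [0.499, 0.501, -0.501, 0.499]
ft_force: [-1.1, -0.1, -3.3]
grip_width: 0.593
plane tilt [ 0.00259934 -0.00115608] top x -0.012543203961284449 centre y,z [-1.200e-03  1.300e-03  7.467e+03 -1.250e-02] TCP [0.59110375 0.0432558  0.19491355]
scene 84 [0.5909 0.0412]
side 129 [0.591 0.041]
wrist 72 [0.5909 0.0386]
```

View pics/w4.png

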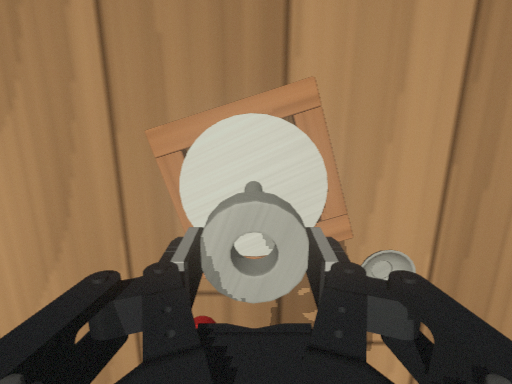

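```bash
cat >> h.py <<'E'
def avgpose(n=8):
    p=[];
    for i in range(n): p.append(manip.get_obs()["position"]);cams.camera("side")
    p=np.array(p);print("avg",p.mean(0).round(5),"sd",p.std(0).round(5));return p.mean(0)
E
python3 - <<'E'
from h import *
p=avgpose(8)
o=manip.get_obs();c=cams.camera("wrist")
T=np.eye(4);T[:3,:3]=R.from_quat(o["ee_rot"]).as_matrix();T[:3,3]=p;c["M"]=T@np.array(c["T_tool_cam"]);P=pts(c)
m=(c["depth"]>0)&(np.hypot(P[...,0]-.591,P[...,1]-.041)<.02)&(P[...,2]>.09)&(P[...,2]<.165)
q=P[m];q=q[np.argsort(q[:,2])];print(len(q));print(q[::12].round(4))
m=(c["depth"]>0)&(np.hypot(P[...,0]-.591,P[...,1]-.041)<.09)&(abs(P[...,2]-.085)<.0035)
# disc boundary: fit circle to outer edge of brightness mask
g=c["color"].min(2)>150
q=P[m&g];
ang=np.arctan2(q[:,1]-.041,q[:,0]-.591);r=np.hypot(q[:,1]-.041,q[:,0]-.591);E=[]
for a in np.arange(-.2,3.3,.1):
    s=abs(ang-a)<.05
    if s.sum()>5:E.append(q[s][r[s].argmax()])
E=np.array(E);f=lambda s:np.hypot(E[:,0]-s[0],E[:,1]-s[1])-.065
print(len(E),least_squares(f,[.591,.041],loss="soft_l1",f_scale=.001).x)
E
```

```text
avg [0.59242 0.04313 0.1968 ] sd [5.0e-05 2.6e-04 2.2e-04]
146
[[0.5897 0.047  0.09  ]
 [0.588  0.0467 0.0922]
 [0.5838 0.0422 0.0949]
 [0.5872 0.0463 0.0974]
 [0.593  0.0467 0.0988]
 [0.5938 0.0465 0.1016]
 [0.589  0.0471 0.1038]
 [0.5906 0.047  0.1062]
 [0.5858 0.0449 0.1079]
 [0.5867 0.0456 0.1105]
 [0.5859 0.0452 0.112 ]
 [0.5945 0.0461 0.1148]
 [0.5914 0.047  0.1183]]
34 [0.59076552 0.03868824]
```

```bash
python3 - <<'E'
from h import *
inhand(.027)
# fixed cams: annulus top of held collar
for n in["scene","side"]:
    c=cam(n);P=pts(c)
    m=(c["depth"]>0)&(np.hypot(P[...,0]-.592,P[...,1]-.042)<.034)&(P[...,2]>.19)&(P[...,2]<.225)
    print(n,m.sum(),P[m].min(0).round(4),P[m].max(0).round(4))
    x0=int(c["color"].shape[1]/2)
    cv2.imwrite(f"pics/{n}5.png",cv2.resize(c["color"][110:260,180:330],None,fx=4,fy=4))
E
```

```text
plane tilt [ 0.00173468 -0.00088179] top x -0.01401495692965605 centre y,z [-8.000e-04  7.000e-04  7.443e+03 -1.400e-02] TCP [0.59229087 0.04276444 0.19633335]
scene 224 [0.5624 0.0248 0.1912] [0.625  0.0703 0.2247]
side 444 [0.5589 0.014  0.1944] [0.6231 0.0679 0.2248]
```

View pics/side5.png

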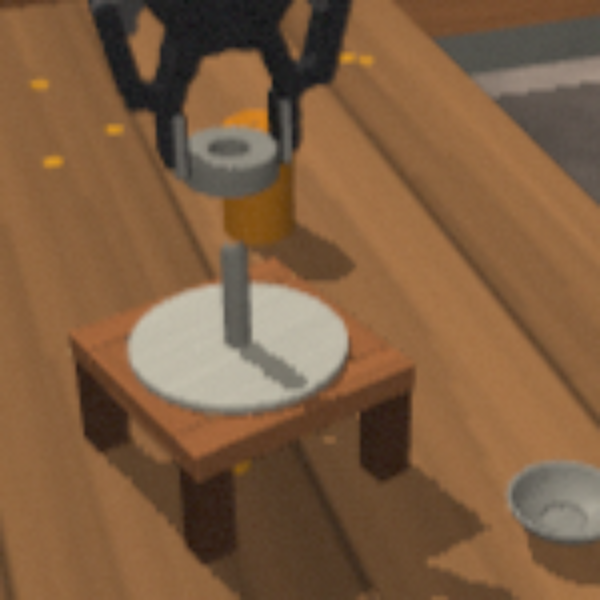

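View pics/scene5.png

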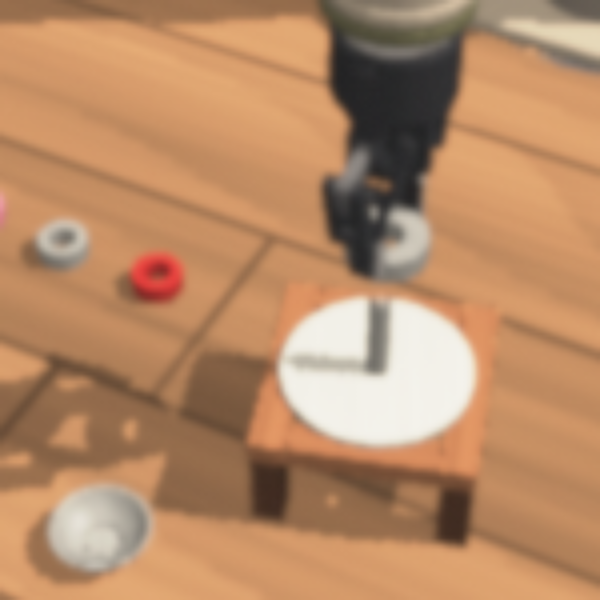

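```bash
python3 -m handwheel '0 -0.8 2.2 0 0 0 45;15 0 0 0 0 0 45;15 0 0 0 0 0 45;0 0 0 0 0 0 45;0 0 0 0 0 0 45;0 0 0 0 0 0 45'
python3 - <<'E'
from h import *
p=avgpose(3);c=cam("wrist");cv2.imwrite("pics/w5.png",c["color"][100:320,150:360].repeat(2,0).repeat(2,1))
c=cam("side");cv2.imwrite(f"pics/side6.png",cv2.resize(c["color"][120:260,180:320],None,fx=4,fy=4,interpolation=2))
E
```

```text
clock: 9.85
position: [0.5917, 0.0407, 0.1665]
ee_rot: [0.5, 0.5, -0.5, 0.5]
ft_force: [-0.2, 0.1, -2.0]
grip_width: 0.592
avg [0.59176 0.04073 0.16669] sd [5.0e-05 4.0e-05 1.1e-04]
```

View pics/w5.png

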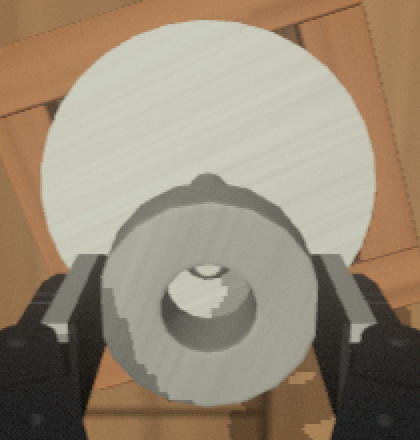

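View pics/side6.png

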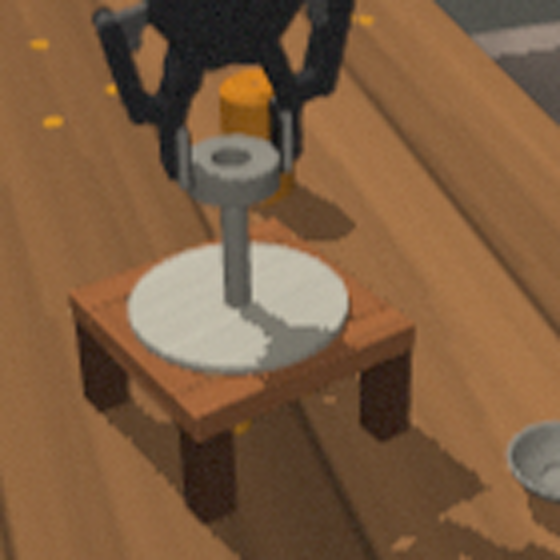

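```bash
python3 -m handwheel '8 0 0 0 0 0 45;8 0 0 0 0 0 45;8 0 0 0 0 0 45;4 0 0 0 0 0 45;0 0 0 0 0 0 45;0 0 0 0 0 0 45'
python3 - <<'E'
from h import *
p=avgpose(2);print(manip.get_obs()["ft_force"]);c=cam("wrist");cv2.imwrite("pics/w6.png",c["color"][100:320,150:360].repeat(2,0).repeat(2,1))
E
```

```text
clock: 10.7
position: [0.5916, 0.0407, 0.1384]
ee_rot: [0.5, 0.5, -0.5, 0.5]
ft_force: [0.1, 0.3, -1.9]
grip_width: 0.591
avg [0.59164 0.04065 0.13847] sd [6.0e-05 0.0e+00 1.1e-04]
[-0.14512518 -0.04027501 -2.53135894]
```

View pics/w6.png

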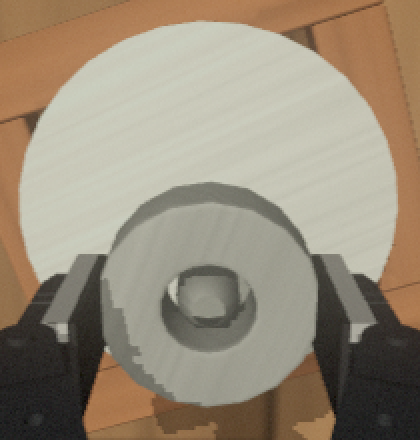

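```bash
python3 -m handwheel '8 0 0 0 0 0 45;10 0 0 0 0 0 45;10 0 0 0 0 0 45;10 0 0 0 0 0 45;6 0 0 0 0 0 45;0 0 0 0 0 0 45;0 0 0 0 0 0 45;0 0 0 0 0 0 45'
python3 -m handwheel '1 0 0 0 0 0 45;1 0 0 0 0 0 45;0 0 0 0 0 0 45'
```

```text
clock: 11.65
position: [0.5918, 0.0407, 0.0948]
ee_rot: [0.5, 0.5, -0.5, 0.5]
ft_force: [-0.2, -1.0, -3.0]
grip_width: 0.585
clock: 11.95
position: [0.5915, 0.0405, 0.0923]
ee_rot: [0.5, 0.5, -0.5, 0.5]
ft_force: [-0.4, -0.7, -2.3]
grip_width: 0.586
```

```bash
python3 -m handwheel '1 0 0 0 0 0 45;1 0 0 0 0 0 45;0 0 0 0 0 0 45'
python3 -m handwheel '1 0 0 0 0 0 45;0 0 0 0 0 0 45;0 0 0 0 0 0 45'
```

```text
clock: 12.25
position: [0.5914, 0.0405, 0.0901]
ee_rot: [0.5, 0.5, -0.5, 0.5]
ft_force: [0.5, -0.6, -3.4]
grip_width: 0.59
clock: 12.55
position: [0.5915, 0.0406, 0.0893]
ee_rot: [0.5, 0.5, -0.5, 0.5]
ft_force: [0.1, 0.3, -3.9]
grip_width: 0.588
```

```bash
python3 -m handwheel '0.8 0 0 0 0 0 45;0 0 0 0 0 0 45;0 0 0 0 0 0 45'
python3 -m handwheel '0 0 0 0 0 0 60;0 0 0 0 0 0 75;0 0 0 0 0 0 80;0 0 0 0 0 0 80;-10 0 0 0 0 0 80;-20 0 0 0 0 0 80;-40 0 0 0 0 0 80;-40 0 0 0 0 0 80'
python3 -m handwheel '-10 0 0 0 0 0 80;0 0 0 0 0 0 80'
python3 - <<'E'
from h import *
c=cam("wrist");cv2.imwrite("pics/w7.png",c["color"])
c=cam("side");cv2.imwrite(f"pics/side7.png",cv2.resize(c["color"][120:260,180:320],None,fx=4,fy=4,interpolation=2));P=pts(c)
m=(np.hypot(P[...,0]-.591,P[...,1]-.041)<.027)&(P[...,2]>.096)&(P[...,2]<.11);print(np.median(P[m],0),m.sum())
print(np.round(collar(P,(.591,.041),.045,np.median(P[m][:,2]),.027),4))
post()
E
```

```text
clock: 12.85
position: [0.5915, 0.0406, 0.0885]
ee_rot: [0.5, 0.5, -0.5, 0.5]
ft_force: [0.5, 0.6, -2.9]
grip_width: 0.589
clock: 13.65
position: [0.5911, 0.0407, 0.2002]
ee_rot: [0.5, 0.501, -0.5, 0.5]
ft_force: [0.3, -0.4, -0.0]
grip_width: 0.938
clock: 13.85
position: [0.5925, 0.0409, 0.2109]
ee_rot: [0.501, 0.499, -0.499, 0.501]
ft_force: [-0.6, -0.1, -0.9]
grip_width: 0.937
[0.58796902 0.03331076 0.10415189] 228
[5.905e-01 4.140e-02 2.140e+02 1.042e-01]
scene 154 [0.5913 0.0411]
side 201 [0.591 0.041]
wrist 1536 [0.5912 0.0405]
```

View pics/side7.png

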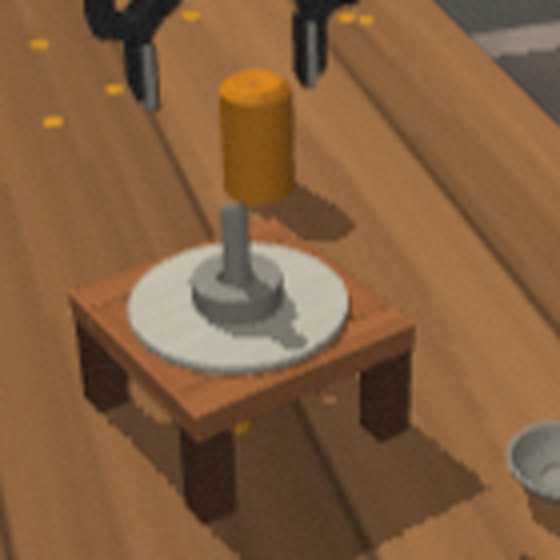

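View pics/w7.png

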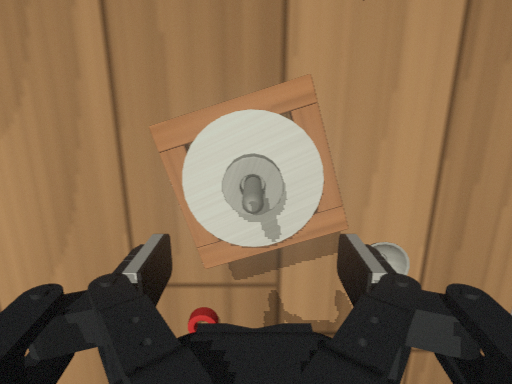

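The large collar sits flat on the disc: side view (238,288) in the crop, with its top face about 18.7 mm above the disc. Next is the small grey collar.

```bash
python3 -m handwheel '-15 -10 40 0 0 0 62;0 -10 40 0 0 0 62;0 -10 40 0 0 0 62;0 -10 40 0 0 0 62;0 -10 40 0 0 0 62;0 -10 30 0 0 0 62;0 -6 20 0 0 0 62;0 0 0 0 0 0 62'
python3 -m handwheel '30 0 0 0 0 0 62;30 0 0 0 0 0 62;0 0 0 0 0 0 62;0 0 0 0 0 0 62'
python3 - <<'E'
from h import *
p=avgpose(2);c=cam("wrist");cv2.imwrite("pics/w8.png",c["color"]);P=pts(c)
print(np.round(collar(P,(.526,-.259),.034,.0175,.020),4))
for r in cams.outline_of("wrist","collar_small"):print(r["conf"],np.round(r["box"]),P[r["region"]].mean(0).round(4))
E
```

```text
clock: 14.9
position: [0.524, -0.2134, 0.2222]
ee_rot: [-0.5, -0.499, 0.502, -0.498]
ft_force: [0.1, 0.3, -0.1]
grip_width: 0.727
clock: 15.3
position: [0.5258, -0.2086, 0.1636]
ee_rot: [0.499, 0.501, -0.499, 0.5]
ft_force: [-0.4, -0.3, 0.9]
grip_width: 0.731
avg [ 0.52612 -0.20873  0.16411] sd [0.00032 0.00016 0.00049]
[ 5.259e-01 -2.611e-01  7.650e+02  1.690e-02]
0.78 [233. 201.  41.  42.] [ 0.526  -0.2592  0.0165]
0.7 [231. 122.  39.  42.] [ 0.5232 -0.1767  0.0167]
0.66 [235. 270.  36.  40.] [ 0.5236 -0.339   0.0141]
```

View pics/w8.png

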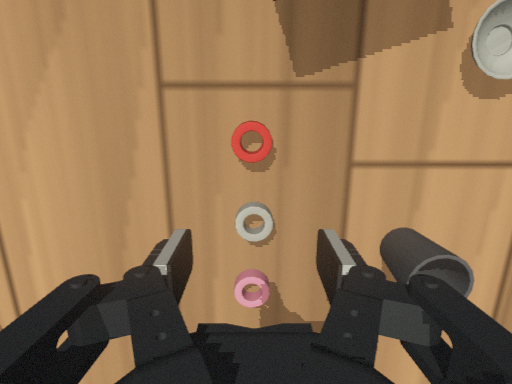

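```bash
python3 -m handwheel '0 0.3 30 0 0 0 62;30 0 21 0 0 0 62;40 0 0 0 0 0 62;40 0 0 0 0 0 62;30 0 0 0 0 0 62;15 0 0 0 0 0 62;6 0 0 0 0 0 62;0 0 0 0 0 0 62'
python3 -m handwheel '0 0 0 0 0 0 62;0 0 0 0 0 0 62'
python3 -c "
from h import *
avgpose(1)
c=cam('wrist');cv2.imwrite('pics/w9.png',c['color'])"
```

```text
clock: 16.3
position: [0.5267, -0.2607, 0.0032]
ee_rot: [0.5, 0.5, -0.5, 0.501]
ft_force: [-0.7, 0.1, 0.3]
grip_width: 0.726
clock: 16.5
position: [0.5271, -0.261, 0.0041]
ee_rot: [0.5, 0.499, -0.5, 0.501]
ft_force: [0.4, 0.7, 0.4]
grip_width: 0.726
avg [ 0.52708 -0.261    0.00413] sd [0. 0. 0.]
```

View pics/w9.png

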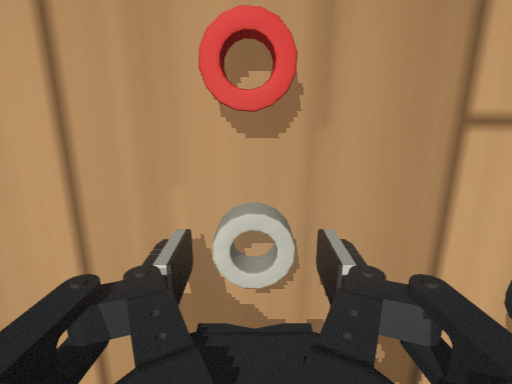

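The grey collar at (254,246) is centred between the fingers, so I'll grip it.

```bash
python3 -m handwheel '0 0 0 0 0 0 48;0 0 0 0 0 0 35;0 0 0 0 0 0 30;0 0 0 0 0 0 30;0 0 0 0 0 0 30;0 0 0 0 0 0 30' 80; python3 -m handwheel '-10 0 0 0 0 0 30;-30 0 0 0 0 0 30;-50 0 0 0 0 0 30;-50 0 0 0 0 0 30;-50 0 0 0 0 0 30;-25 0 0 0 0 0 30;0 0 0 0 0 0 30;0 0 0 0 0 0 30'
python3 -m handwheel '0 10 -40 0 0 0 30;0 10 -40 0 0 0 30;0 10 -40 0 0 0 30;0 10 -40 0 0 0 30;0 10 -40 0 0 0 30;0 10 -40 0 0 0 30;0 5 -40 0 0 0 30;0 0 -20 0 0 0 30'
python3 -m handwheel '0 0 0 0 0 0 30;0 0 0 0 0 0 30;0 0 0 0 0 0 30'
python3 -c "
from h import *
p=avgpose(3);inhand(.02)
c=cam('wrist');cv2.imwrite('pics/w10.png',c['color']);post()"
```

```text
clock: 17.2
position: [0.5264, -0.2606, 0.0036]
ee_rot: [0.5, 0.5, -0.5, 0.501]
ft_force: [-3.0, 1.2, 10.4]
grip_width: 0.433
clock: 18.0
position: [0.5259, -0.2605, 0.2176]
ee_rot: [0.5, 0.5, -0.5, 0.5]
ft_force: [0.4, 1.1, -2.9]
grip_width: 0.434
clock: 18.8
position: [0.5897, 0.0441, 0.2156]
ee_rot: [0.498, 0.503, -0.499, 0.5]
ft_force: [-0.4, 0.3, -1.7]
grip_width: 0.43
clock: 19.1
position: [0.5905, 0.0379, 0.2165]
ee_rot: [-0.5, -0.5, 0.501, -0.5]
ft_force: [-0.2, -0.0, -1.5]
grip_width: 0.432
avg [0.5906  0.03785 0.21673] sd [8.e-05 8.e-05 2.e-04]
plane tilt [ 0.0025552  -0.00391153] top x -0.013174839617259225 centre y,z [-8.000e-04  8.000e-04  3.371e+03 -1.320e-02] TCP [0.59080424 0.03845365 0.21731619]
scene 156 [0.5911 0.041 ]
side 197 [0.5908 0.0407]
wrist 1379 [0.5911 0.0407]
```

View pics/w10.png

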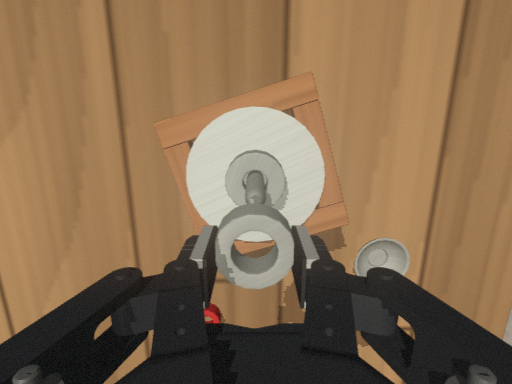

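```bash
python3 -m handwheel '0 1 -3 0 0 0 30;20 0 0 0 0 0 30;20 0 0 0 0 0 30;10 0 0 0 0 0 30;0 0 0 0 0 0 30;0 0 0 0 0 0 30;0 0 0 0 0 0 30'
python3 -c "
from h import *
p=avgpose(2)
c=cam('wrist');cv2.imwrite('pics/w11.png',c['color'][100:320,150:360].repeat(2,0).repeat(2,1))"
```

```text
clock: 20.2
position: [0.5924, 0.0428, 0.1686]
ee_rot: [0.5, 0.5, -0.499, 0.501]
ft_force: [-0.3, -0.3, -1.3]
grip_width: 0.429
avg [0.59235 0.04279 0.16858] sd [3.e-05 3.e-05 4.e-05]
```

View pics/w11.png

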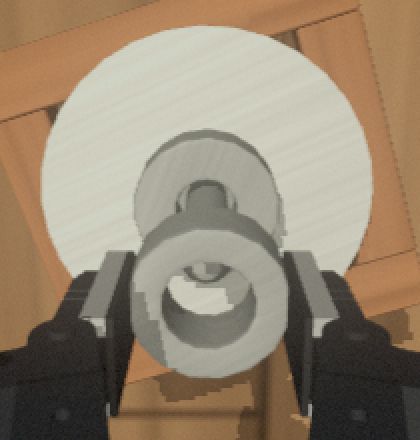

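```bash
python3 -m handwheel '0 -0.7 1.8 0 0 0 30;10 0 0 0 0 0 30;10 0 0 0 0 0 30;6 0 0 0 0 0 30;0 0 0 0 0 0 30;0 0 0 0 0 0 30;0 0 0 0 0 0 30'
python3 -c "
from h import *
p=avgpose(2);print(manip.get_obs()['ft_force'])
c=cam('wrist');cv2.imwrite('pics/w12.png',c['color'][100:320,150:360].repeat(2,0).repeat(2,1))"
```

```text
clock: 21.05
position: [0.5913, 0.0409, 0.1418]
ee_rot: [0.5, 0.5, -0.5, 0.5]
ft_force: [0.3, -0.1, -1.2]
grip_width: 0.439
avg [0.59131 0.04088 0.14183] sd [1.e-05 1.e-05 2.e-05]
[ 0.4856039  -0.29996106 -1.14481753]
```

View pics/w12.png

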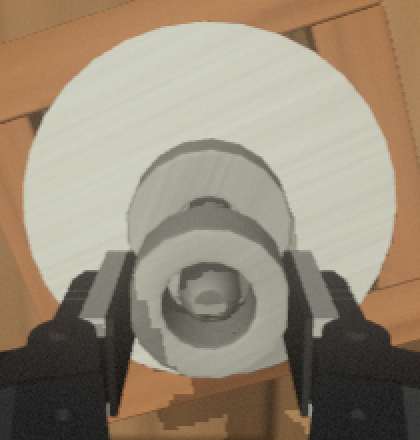

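The small collar is over the post with no contact force. I'll lower it.

```bash
python3 -m handwheel '8 0 0 0 0 0 30;10 0 0 0 0 0 30;8 0 0 0 0 0 30;4 0 0 0 0 0 30;0 0 0 0 0 0 30;0 0 0 0 0 0 30'
python3 -m handwheel '1 0 0 0 0 0 30;1 0 0 0 0 0 30;0 0 0 0 0 0 30;0 0 0 0 0 0 30'
```

```text
clock: 21.8
position: [0.5912, 0.0409, 0.1116]
ee_rot: [0.5, 0.5, -0.5, 0.5]
ft_force: [-0.5, 0.6, -1.2]
grip_width: 0.433
clock: 22.2
position: [0.5911, 0.0407, 0.1096]
ee_rot: [0.5, 0.5, -0.5, 0.5]
ft_force: [0.4, 0.4, -2.0]
grip_width: 0.431
```

```bash
python3 -m handwheel '1 0 0 0 0 0 30;0.5 0 0 0 0 0 30;0 0 0 0 0 0 30;0 0 0 0 0 0 30'
python3 -m handwheel '0.5 0 0 0 0 0 30;0 0 0 0 0 0 30;0 0 0 0 0 0 30'
```

```text
clock: 22.6
position: [0.5911, 0.0408, 0.108]
ee_rot: [0.5, 0.5, -0.5, 0.5]
ft_force: [0.3, 0.1, -1.9]
grip_width: 0.434
clock: 22.9
position: [0.5911, 0.0408, 0.1075]
ee_rot: [0.5, 0.5, -0.5, 0.5]
ft_force: [-0.2, 0.3, -1.0]
grip_width: 0.434
```

```bash
python3 -m handwheel '0 0 0 0 0 0 45;0 0 0 0 0 0 58;0 0 0 0 0 0 62;0 0 0 0 0 0 62;-10 0 0 0 0 0 62;-30 0 0 0 0 0 62;-40 0 0 0 0 0 62;0 0 0 0 0 0 62'
python3 - <<'E'
from h import *
avgpose(2)
c=cam("wrist");cv2.imwrite("pics/w13.png",c["color"])
c=cam("side");cv2.imwrite(f"pics/side13.png",cv2.resize(c["color"][120:260,180:320],None,fx=4,fy=4,interpolation=2));P=pts(c)
print(np.round(collar(P,(.591,.041),.03,.122,.02),4))
print(np.round(collar(P,(.591,.041),.032,.104,.027),4))
post()
E
```

```text
clock: 23.7
position: [0.5936, 0.0418, 0.1937]
ee_rot: [0.502, 0.498, -0.497, 0.502]
ft_force: [0.4, -0.6, -0.4]
grip_width: 0.726
avg [0.59314 0.04153 0.19234] sd [0.00049 0.00022 0.00133]
[5.904e-01 4.120e-02 1.120e+02 1.218e-01]
[5.898e-01 3.850e-02 1.280e+02 1.046e-01]
scene 174 [0.5942 0.0406]
side 239 [0.5888 0.0301]
wrist 2291 [0.5909 0.0421]
```

View pics/side13.png

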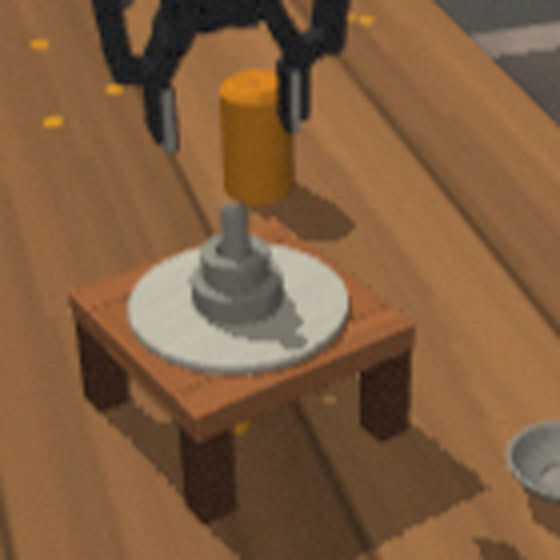

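View pics/w13.png

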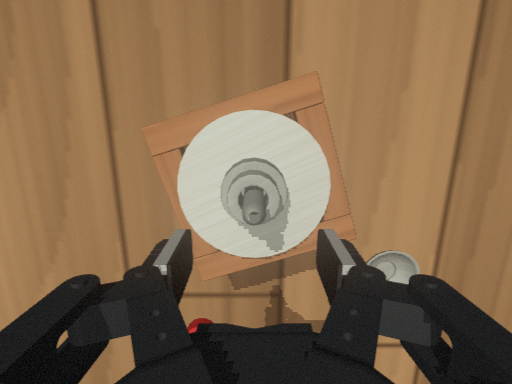

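```bash
python3 -m handwheel '0 -1 1 0 0 0 45;15 0 0 0 0 0 45;15 0 0 0 0 0 45;15 0 0 0 0 0 45;10 0 0 0 0 0 45;0 0 0 0 0 0 45;0 0 0 0 0 0 45;0 0 0 0 0 0 45' 
python3 -c "
from h import *
p=avgpose(3);o=manip.get_obs();print(R.from_quat(o['ee_rot']).as_matrix().round(4).tolist())"
```

```text
clock: 24.85
position: [0.5905, 0.0399, 0.1332]
ee_rot: [0.5, 0.5, -0.499, 0.501]
ft_force: [0.8, -0.5, 0.2]
grip_width: 0.528
avg [0.59053 0.03989 0.13319] sd [1.e-05 2.e-05 3.e-05]
[[0.001, 1.0, 0.001], [-0.0001, 0.001, -1.0], [-1.0, 0.001, 0.0001]]
```

```bash
python3 -m handwheel '4 0.5 -1 0 0 0 45;4 0 0 0 0 0 40;0.5 0 0 0 0 0 30;0 0 0 0 0 0 25;0 0 0 0 0 0 25;0 0 0 0 0 0 25' 
python3 -c "
from h import *
p=avgpose(2)
c=cam('wrist');cv2.imwrite('pics/w14.png',c['color'][100:320,150:360].repeat(2,0).repeat(2,1))
c=cam('side');cv2.imwrite('pics/side14.png',cv2.resize(c['color'][120:260,180:320],None,fx=4,fy=4,interpolation=2))"
```

```text
clock: 25.6
position: [0.5907, 0.0408, 0.1241]
ee_rot: [0.5, 0.5, -0.5, 0.5]
ft_force: [0.4, 0.0, -0.3]
grip_width: 0.294
avg [0.59068 0.04076 0.12413] sd [1.e-05 1.e-05 1.e-05]
```

View pics/side14.png

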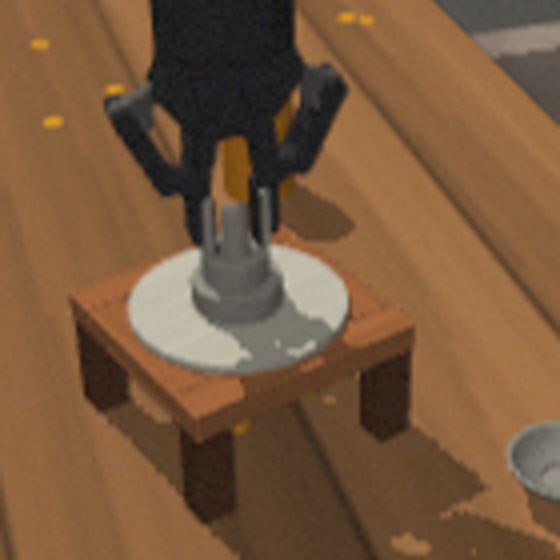

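View pics/w14.png

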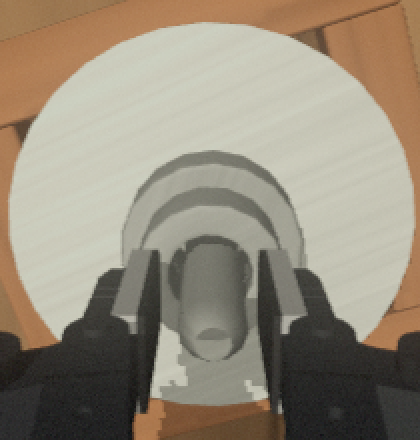

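```bash
python3 -m handwheel '0 0 0 0 0 0 18;0 0 0 0 0 0 10;0 0 0 0 0 0 5;0 0 0 0 0 0 5;0 0 0 0 0 0 5;0 0 0 0 0 0 5' 110
python3 -m handwheel '-4 0 0 0 0 0 5;-4 0 0 0 0 0 5;-4 0 0 0 0 0 5;0 0 0 0 0 0 5;0 0 0 0 0 0 5'
python3 -c "
from h import *
p=avgpose(2);print(manip.get_obs()['ft_force'],manip.get_obs()['torque'])
c=cam('side');cv2.imwrite('pics/side15.png',cv2.resize(c['color'][120:260,180:320],None,fx=4,fy=4,interpolation=2))"
```

```text
clock: 26.4
position: [0.5909, 0.0408, 0.1245]
ee_rot: [0.5, 0.5, -0.5, 0.5]
ft_force: [-1.1, -0.7, 5.3]
grip_width: 0.149
clock: 26.9
position: [0.5904, 0.0407, 0.1358]
ee_rot: [0.5, 0.5, -0.5, 0.5]
ft_force: [-0.1, -0.6, -7.5]
grip_width: 0.149
avg [0.59042 0.04072 0.13576] sd [2.e-05 1.e-05 5.e-05]
[ 0.25923396  0.53188766 -7.58403559] [ 0.03187906  0.01356033 -0.03201628]
```

View pics/side15.png

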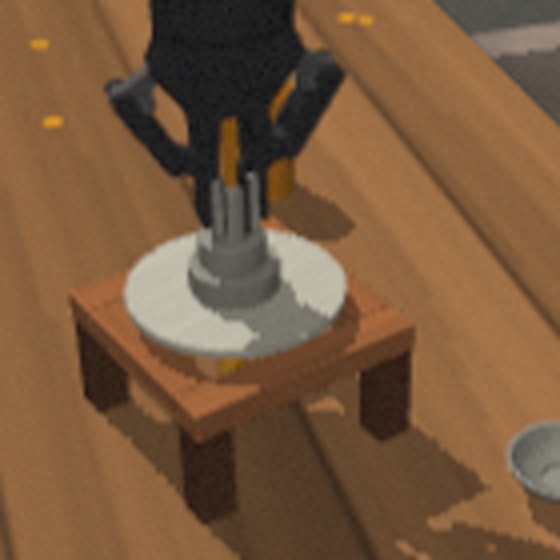

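The frame is off the stand, level, with 7.5 N carried. I'll continue straight up.

```bash
python3 -m handwheel '-6 0 0 0 0 0 5;-10 0 0 0 0 0 5;-10 0 0 0 0 0 5;-10 0 0 0 0 0 5;-10 0 0 0 0 0 5;-10 0 0 0 0 0 5;-10 0 0 0 0 0 5;-5 0 0 0 0 0 5'
python3 -m handwheel '-3 0 0 0 0 0 5;0 0 0 0 0 0 5;0 0 0 0 0 0 5;0 0 0 0 0 0 5;0 0 0 0 0 0 5;0 0 0 0 0 0 5'
python3 - <<'E'
from h import *
avgpose(4);o=manip.get_obs();print(o["ft_force"],o["torque"],o["joint_velocities"].round(4))
c=cam('side');cv2.imwrite('pics/side16.png',cv2.resize(c['color'][90:250,170:330],None,fx=3.6,fy=3.6,interpolation=2))
P=pts(c);m=(np.hypot(P[...,0]-.59,P[...,1]-.041)<.07)&(P[...,2]>.157)&(P[...,2]<.18)&(np.hypot(P[...,0]-.59,P[...,1]-.041)>.03);q=P[m]
k=np.linalg.lstsq(np.c_[q[:,:2],np.ones(len(q))],q[:,2],rcond=None)[0];print("disc",np.median(q[:,2]),k[:2],len(q))
for z,r in((.1835,.027),(.2015,.02)):print(np.round(collar(P,(.5905,.041),.032,z+np.median(q[:,2])-.1655,r),4))
m=(np.hypot(P[...,0]-.59,P[...,1]-.041)<.05)&(P[...,2]>.084)&(P[...,2]<.15);print("candle lowest",P[m][:,2].min(),m.sum())
c=cam('scene');cv2.imwrite('pics/scene16.png',cv2.resize(c['color'][110:270,170:330],None,fx=3.6,fy=3.6,interpolation=2))
E
```

```text
clock: 27.85
position: [0.591, 0.0409, 0.2084]
ee_rot: [0.5, 0.5, -0.499, 0.501]
ft_force: [0.4, 0.2, -7.8]
grip_width: 0.149
clock: 28.45
position: [0.5905, 0.0408, 0.2098]
ee_rot: [0.5, 0.5, -0.5, 0.5]
ft_force: [-0.3, -0.8, -7.8]
grip_width: 0.146
avg [0.59054 0.04076 0.20988] sd [3.e-05 1.e-05 5.e-05]
[-0.23918866 -0.62967228 -7.33650001] [ 0.06036883 -0.03600543 -0.05125481] [ 0.0011 -0.0002  0.0006 -0.0005  0.003  -0.001   0.0018]
disc 0.1718353264127942 [0.00216355 0.00996366] 962
[5.888e-01 3.810e-02 1.380e+02 1.897e-01]
[5.883e-01 4.210e-02 9.400e+01 2.074e-01]
candle lowest 0.1067933754983375 285
```

View pics/side16.png

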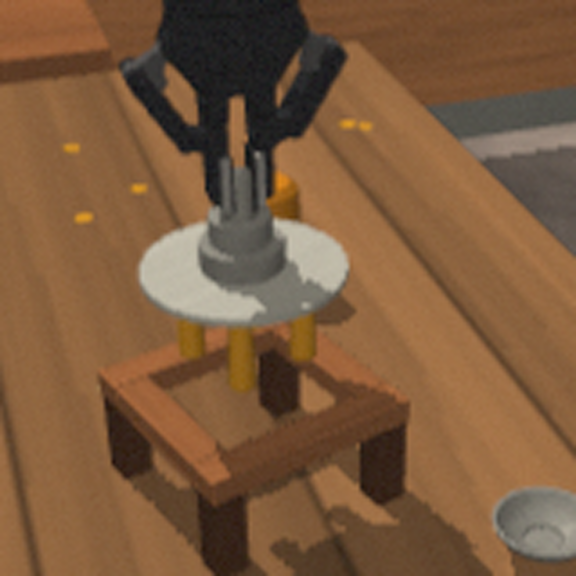

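View pics/scene16.png

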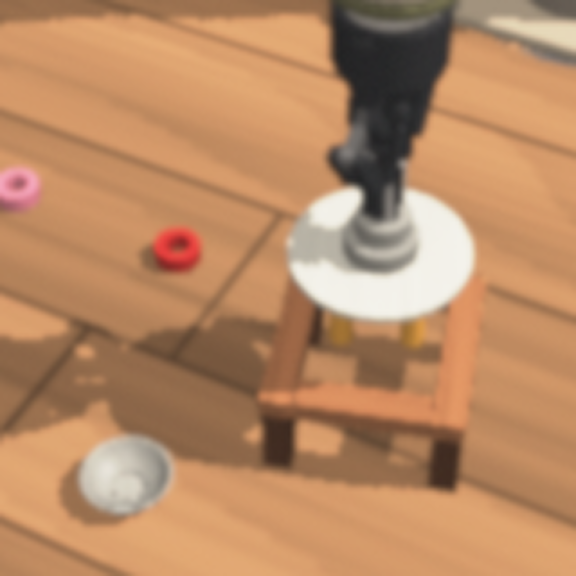

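Both views show the frame level, collars seated, and candles about 26 mm above the stand. I'm handing it in.

```bash
python3 -c "
from workcell import hand_in
print(hand_in())"
```

```text
the job is handed in; nothing more can be done
None
```

I threaded the large steel collar and then the grey small collar onto the post, ignoring the pink and red look-alikes. I then gripped the post at 110 N, lifted the frame straight up about 85 mm, and handed in while holding it at 28.7 s of the robot's clock. The hand-in gives no verdict.

**Last checks, side camera and wrist force:**
- **Lift:** the candle tips are about 26 mm above the stand top, and the frame hangs free with a steady 7.5 N load.
- **Level and still:** the disc is tilted about 0.01 rad, and the arm was not moving.
- **Collars:** the large collar's top reads about 18 mm above the disc, and the small collar's top about 18 mm above that.
- **Bystanders:** the arm kept clear of the pillar, mould and dish, and no contact forces showed. I did not re-measure their positions at the end.

**Where readings disagreed:** early on, the wrist camera put the post about 2 mm from where the fixed cameras did, so I split the difference. Both collars went down without contact. In the final view the fingers partly hid the collars, so their centre readings scatter by about 2–3 mm. That is still within the 7 mm limit.

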